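Bleed the counter-top water filter

TASK

Bleed the air from the water filter by the sink: unscrew the little brass knurled lock nut on top anticlockwise for its whole thread, about half a turn, then press the freed red pin tip right down to its stop, gently, and keep it down for two seconds. Let the pin spring back up, leave the nut unscrewed, and leave the other kitchen things where they are.

Things in the scene. Friction and masses are not known exactly. Their poses are not given: they have to be found in the camera images.
- filter: Water filter fixed to the counter: blue ribbed bowl, white head 110 mm across, its top 150 mm up, a white boss 36 mm across in its middle reaching 155 mm, and two pipes (24 mm thick, axes 82 mm from the middle along its own +y and -y, tops 146 mm high). Origin: centre of its underside; z up. Do not lean on it with more than 30 N.
- valve_base (a point): Centre of the boss's top, 155 mm up. The bleed valve stands upright on this axis. Its 11 mm thick brass neck is screwed in to an unmeasured depth: these heights above this point may all be up to 3.5 mm more or less, together. Neck top 30 mm; lock nut 30 to 42 mm when tight; red pin tip (8 mm across) 53 to 60 mm, on a 6 mm steel stem.
- nut (a joint): Turn of the brass knurled lock nut (16 mm across, 12 mm high) in rad: 0 tight on the neck, growing anticlockwise seen from above, 3.14 at the end stop of its thread. Starts at 0 to 0.25. Stiff (0.06 N m), stays where left. It climbs the pin 2 mm per rad: raise the grip with it, or the pin is pushed down instead. Needs two or more grasps.
- pin (a joint): How far the sprung red pin is pressed down, in m: 0 up (at rest), 0.004 at its hard stop. The nut rides down with it, so the pin can go down only as far as the nut has climbed (not at all while it is tight). The spring takes 3 N to start and 9 N at the stop; 10 to 14 N holds it on the stop. More than 20 N on the tip bends it.
- jar: Bystander, loose: glass jar of brown spice, 72 mm across, 105 mm high with its red twist cap. Origin: centre of its underside.
- strainer: Bystander, loose: small steel tea strainer, bowl 72 mm across and 28 mm high, with a thin handle reaching 145 mm from the bowl's centre along its own -y. Origin: centre of the bowl's underside.
- pan_lid: Bystander, loose: aluminium saucepan lid lying flat, 160 mm across, black knob on top, 36 mm high. Origin: centre of its underside.
- spice_rack: Bystander, loose: turquoise plastic spice rack of three tiers with small jars, 100 by 200 mm (its x and y), 219 mm high. Origin: centre of its underside.

How it is judged:
By the outcome, as a careful person would: the job done as asked, in the order asked, and still so for the second after the job is handed in, with the robot touching nothing.
It also fails if it takes over 56 s, if anything falls off the work surface, if the arm or the gripper's body presses on something with over 40 N, if the wrist force passes 120 N, or if a joint passes its speed limit or range.

ROBOT

A 6-joint arm with a two-finger parallel gripper is mounted at the origin on the work surface. World frame = base frame: x ahead of the robot, y to its left, z up, the work surface at z = 0. Lengths are in mm, angles in rad, forces in N, time in s.
With the tool pointing down it reaches from about 300 to 775 mm from the base axis. Payload 14.6 kg.
Tool frame: the origin (TCP) lies where the fingers leave the gripper's body, on its centre line; the fingertips stand 97 mm ahead of it and the grasp point (between the pads) lies ahead of it (grip_depth is the z of the grasp point in the tool frame, in mm); z points along the fingers, y is the line along which they close (so a half turn about z gives the same grasp; the last joint's range is limited). The gripper opens to 94 mm and grips with 3 to 60 N. Pads are 16 mm wide; open, the fingers measure 119 mm over their backs; the gripper's body (75 mm by 177 mm) begins 78 mm behind the grasp point.
Start: joints at [-1.192, 0.3, 1.521, -0, 1.321, -0.067], TCP at [237.141, -496.24, 302.646] pointing down, gripper open.
Joint ranges: [-3.03, 3.03], [-0.79, 2.21], [0.23, 2.52], [-1.04, 4.18], [0, 3.07], [-2.55, 2.55]. Speed limits (rad/s): [2.22, 2.22, 2.57, 3.14, 3.14, 3.14].

INTERFACE

Orientations are given as [roll, pitch, yaw] about the fixed x, y, z axes, in that order (R = Rz(yaw) Ry(pitch) Rx(roll)).
In Python, from cell import read_state, camera, sign_off, regions_of, spot_point, grip_depth gives the robot as it stands. The module is installed in compiled form; this text tells all that it offers.
- The arm moves only by the tool send_rows, never from a script. Its argument "series" is a list of rows, each a list of 3 entries, a list of its own where there are three numbers: the shift along the world's x, y, z in mm, then the turn about the world's z in degrees, then the closure, from -1 (fully open) to 1 (shut), so that 0 is half open. A call has 1 to 12 rows; each row shifts and turns the commanded pose from where the row before left it; what a row does not reach is not made up. A row lasts 1/10 s, in which the tool goes at most 50 mm and 8.59 degrees, less where a joint would pass 70% of its speed; a pose out of reach is approached as far as the arm can. A call is refused whole if a number of a shift passes 50 or a number of a turn 8.59, either way. A call with a gripper value outside its range is refused whole. The fingers move at their own pace and stop on an object; "squeeze" is the grip in N (left out, the last holds). Time passes only in rows, so rows that do not move let the fingers close. It gives the time, the measured TCP pose, the force, the opening and the grip force at its end, in the units of the state.
- read_state(): the state, without advancing time (a new reading comes with each control period).
- camera(name): name is "side" or "top" or "wrist"; returns a dict with "color" (400x640x3 uint8, blue, green, red), "fx", "fy", "cx", "cy" (pixels), "camera_from_world" (4x4, takes a point from world to camera coordinates). Camera axes: x right, y down, z forward; pixel columns grow to the right and rows downward; lengths in mm; the calibration is good to about 2 mm. A picture is of the moment at which its call begins. There is no depth.
- sign_off(): hands the job in; it is judged then, once.
Trained networks look in a picture, given as the dict that the camera call returned (one of the last four; its "shot" number tells which), for a name from the list of things; names that differ only in an ending like _2 or _b are one class to them, and where a whole thing is asked for, a point or a joint stands for the part that bears it (a point fixed in the world has none). Each returns a list of dicts, best first, with "confidence" (0 to 1); they miss things now and then, are a little off and sometimes report something else, mostly with a low value. They report only what shows in the picture. A call takes as long as a camera call.
- regions_of(thing, picture): "mask" (400x640 bool, what is visible of it).
- spot_point(thing, picture): "point" ([x, y, z] in mm, in the coordinates of the camera as it stood for that picture, good to about 4 mm: a listed point, or the origin of a listed thing).
The state is a dict: "clock": time; "joints": joint angles; "qd": joint speeds; "effort": joint torques, N m; "eef_pos": TCP position; "eef_rot": TCP orientation; "wrist_force": force on the tool from outside, world axes, zero at the start; "moment": the same for the moment, N m; "finger_gap": finger opening in mm; "finger_force": force on a finger pad.
Only numpy, scipy, OpenCV 4.12 (cv2) and the standard library are available. Lean on these libraries where they do the work, as an engineer would, in place of code of your own. Each camera call takes 0.05 s, during which the arm holds its last target. There are 200 camera calls.

## Working session

There is one attempt and no reset: what is moved stays moved. The work goes in short steps, Python scripts to look and compute and a tool call to move; the robot and the scene stay as the last step left them, time stands still between calls to the robot, and variables do not carry over. Pictures are saved under pics/ and viewed, at most 10 in all, crops included, and the job is handed in when it is done.

Besides the shell and the picture viewer there is one more tool, called after "Emit:" as name(argument=value, ...) on one line, values as JSON. send_rows: Moves the arm, as the interface text tells. Its arguments: {"type":"object","properties":{"series":{"type":"array"},"squeeze":{"type":"number"}},"required":["series"]}

```bash
mkdir -p pics
cat > h.py <<'E'
import numpy as np, cv2
from cell import *
def w(p,cam): 
    T=np.linalg.inv(np.array(cam["camera_from_world"])); return (T@np.r_[p,1])[:3]
def proj(P,cam):
    q=(np.array(cam["camera_from_world"])@np.r_[P,1])[:3]; return np.array([cam["fx"]*q[0]/q[2]+cam["cx"],cam["fy"]*q[1]/q[2]+cam["cy"]])
def ray(uv,cam):
    T=np.linalg.inv(np.array(cam["camera_from_world"])); d=T[:3,:3]@np.array([(uv[0]-cam["cx"])/cam["fx"],(uv[1]-cam["cy"])/cam["fy"],1]); return T[:3,3],d/np.linalg.norm(d)
def tri(obs):
    A=np.zeros((3,3));b=np.zeros(3)
    for uv,c in obs:
        o,d=ray(uv,c);M=np.eye(3)-np.outer(d,d);A+=M;b+=M@o
    return np.linalg.solve(A,b)
E
python3 - <<'E'
from h import *
s=read_state();print({k:np.round(v,3) for k,v in s.items()}, grip_depth)
cams={n:camera(n) for n in("side","top")}
for n,c in cams.items():
    cv2.imwrite(f"pics/{n}0.png",c["color"])
    print(n,np.round(ray((320,200),c),2).tolist(),c["fx"])
    for t in("filter","valve_base","jar","strainer","pan_lid","spice_rack"):
        for r in spot_point(t,c)[:2]: print(t,round(r["confidence"],2),np.round(w(r["point"],c)),np.round(proj(w(r["point"],c),c)))
    for t in("nut","pin"):
        for r in regions_of(t,c)[:2]:
            y,x=np.nonzero(r["mask"]);print(t,round(r["confidence"],2),x.min(),x.max(),y.min(),y.max(),len(x))
E
```

```text
{'clock': np.float64(0.0), 'joints': array([-1.192,  0.3  ,  1.522,  0.   ,  1.321, -0.067]), 'qd': array([ 0.   , -0.   , -0.   , -0.002,  0.001, -0.001]), 'effort': array([-2.0000e-03, -5.3182e+01, -3.5274e+01,  7.1000e-02,  2.4000e-02,
       -0.0000e+00]), 'eef_pos': array([ 237.091, -496.121,  302.102]), 'eef_rot': array([-3.14 , -0.   ,  0.446]), 'wrist_force': array([-0.828,  0.522, -0.005]), 'moment': array([-0.014,  0.058, -0.066]), 'finger_force': np.float64(0.0), 'finger_gap': np.float64(94.033)} 78.39999999999999
side [[1222.24, 195.44, 1106.51], [-0.57, -0.12, -0.82]] 475.7713733859
valve_base 0.83 [550.  18. 157.] [308. 194.]
jar 0.76 [ 527. -320.    1.] [196. 200.]
strainer 0.77 [ 354. -328.   -1.] [213. 155.]
spice_rack 0.9 [667. 393.  -1.] [446. 291.]
pin 0.43 307 313 180 188 48
top [[438.85, 65.69, 1223.29], [0.07, -0.0, -1.0]] 483.6210315928714
filter 0.95 [547.  24.   1.] [334. 190.]
valve_base 0.7 [549.  22. 151.] [337. 183.]
jar 0.57 [ 528. -323.   -3.] [470. 194.]
strainer 0.82 [ 356. -325.    3.] [475. 262.]
pan_lid 0.93 [440. 315.   0.] [219. 235.]
spice_rack 0.82 [669. 390.   1.] [189. 145.]
nut 0.62 335 339 178 182 14
pin 0.53 334 341 176 183 54
```

View pics/side0.png

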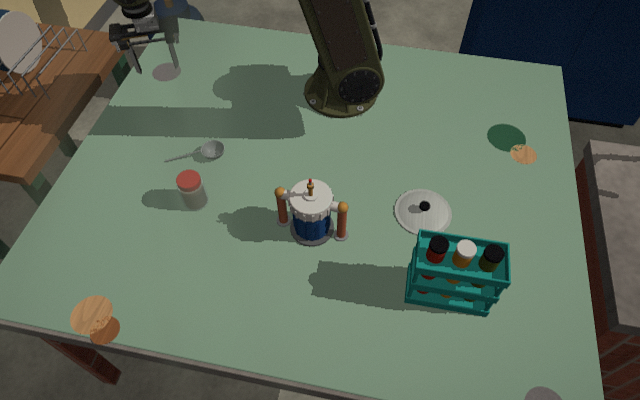

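View pics/top0.png

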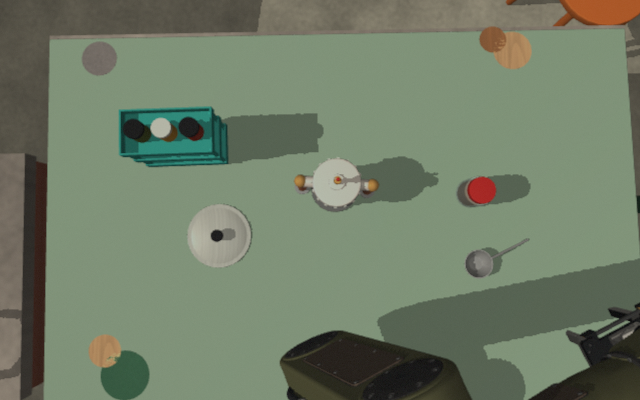

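The side view shows the filter at about (311,205) with the valve at (310,185). The top view shows the filter at about (337,183), with its pipes along ±y. The networks agree with both, giving about (549,21). I'll move up and over it, then measure from close by.

Emit:
send_rows(series=[[[0,0,40],0,-1],[[10,15,40],-5,-1],[[22,36,20],-6,-1],[[24,40,10],-6,-1],[[25,42,5],-6,-1],[[25,42,5],-6,-1],[[25,42,0],-6,-1],[[25,42,0],-6,-1],[[25,42,0],-6,-1],[[25,42,0],-6,-1],[[25,42,0],0,-1],[[25,42,0],0,-1]], squeeze=20)

```text
clock: 2.1
eef_pos: [493.7, -67.2, 422.9]
eef_rot: [-3.141, -0.001, -0.479]
wrist_force: [0.4, -0.4, -0.6]
finger_gap: 94.3
finger_force: 0.0
```

Emit:
send_rows(series=[[[25,42,0],0,-1],[[20,33,0],0,-1],[[10,20,0],0,-1],[[0,0,0],0,-1],[[0,0,0],0,-1]])

```text
clock: 2.6
eef_pos: [548.0, 25.6, 422.5]
eef_rot: [3.141, 0.0, -0.479]
wrist_force: [0.1, -0.8, 0.7]
finger_gap: 94.0
finger_force: 0.0
```

```bash
cat > look.py <<'E'
from h import *
import sys
def look(tag,names=("wrist","side","top")):
    s=read_state();print(round(float(s["clock"]),2),np.round(s["eef_pos"],1),np.round(s["eef_rot"],3),"j",np.round(s["joints"],2),"F",np.round(s["wrist_force"],1),"M",np.round(s["moment"],2),round(float(s["finger_gap"]),1),round(float(s["finger_force"]),1))
    out={}
    for n in names:
        c=camera(n); out[n]=c; cv2.imwrite(f"pics/{tag}_{n}.png",c["color"])
        if n=="wrist":print("wrist cam",np.round(ray((320,200),c),2).tolist(),round(c["fx"]))
        for r in spot_point("valve_base",c)[:1]: print(n,"vb",round(r["confidence"],2),np.round(w(r["point"],c),1),np.round(proj(w(r["point"],c),c)))
        for t in("nut","pin"):
            for r in regions_of(t,c)[:1]:
                y,x=np.nonzero(r["mask"]);print(n,t,round(r["confidence"],2),x.min(),x.max(),y.min(),y.max(),len(x))
    return out
if __name__=="__main__": look(sys.argv[1],sys.argv[2:] or ("wrist",))
E
python3 look.py a
```

```text
2.6 [548.   25.6 422.5] [ 3.141  0.    -0.479] j [-0.02  0.24  1.33 -0.    1.58  2.03] F [ 0.1 -0.8  0.7] M [ 0.1   0.02 -0.  ] 94.0 0.0
wrist cam [[609.91, -6.23, 504.2], [-0.2, 0.11, -0.97]] 279
wrist vb 0.88 [553.   21.8 153.3] [321. 185.]
wrist nut 0.66 314 329 186 198 119
wrist pin 0.62 314 328 186 200 180
```

View pics/a_wrist.png

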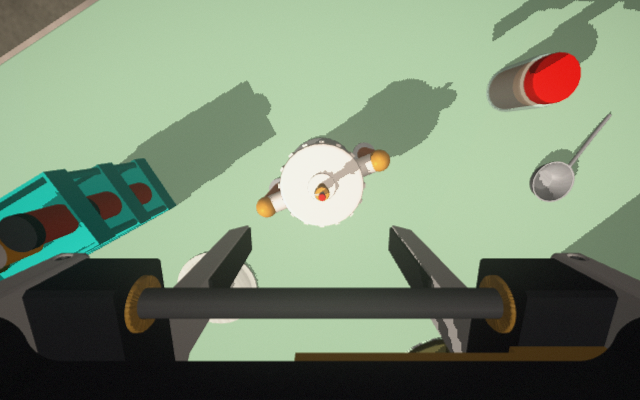

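The wrist view shows the boss at about (321,183) and the red tip at about (321,197), between the open fingers. I'll take two more wrist views from other spots and triangulate.

Emit:
send_rows(series=[[[20,-10,-25],0,-1],[[35,-20,-30],0,-1],[[5,0,0],0,-1],[[0,0,0],0,-1],[[0,0,0],0,-1]])

```text
clock: 3.3
eef_pos: [607.6, -4.2, 369.2]
eef_rot: [-3.141, -0.002, -0.48]
wrist_force: [-0.3, 0.1, 0.3]
finger_gap: 94.0
finger_force: 0.0
```

```bash
python3 look.py b wrist side top
python3 - <<'E'
import cv2
im=cv2.imread("pics/b_wrist.png")
cv2.imwrite("pics/b_crop.png",cv2.resize(im[60:260,200:440],None,fx=3,fy=3,interpolation=cv2.INTER_NEAREST)[:600,:720])
E
```

```text
3.3 [607.6  -4.2 369.2] [-3.141e+00 -2.000e-03 -4.800e-01] j [-0.07  0.39  1.24  0.    1.5   1.98] F [-0.3  0.1  0.3] M [ 0.11  0.04 -0.01] 94.0 0.0
wrist cam [[669.23, -36.13, 451.07], [-0.2, 0.11, -0.97]] 279
wrist vb 0.89 [551.2  25.5 157.1] [320. 255.]
wrist nut 0.63 315 331 258 275 223
wrist pin 0.79 315 331 259 282 292
side vb 0.91 [548.7  19.5 155.2] [309. 194.]
side pin 0.29 406 510 229 315 7234
top vb 0.94 [550.3  20.4 154. ] [338. 182.]
```

View pics/b_crop.png

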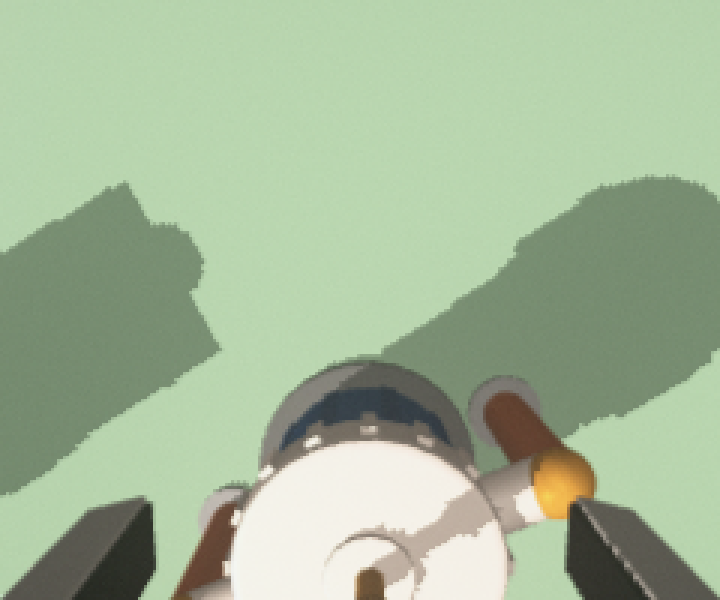

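Run:
```python
import cv2
im=cv2.imread("pics/b_wrist.png")
a=cv2.resize(im[240:300,290:360],None,fx=7,fy=7,interpolation=cv2.INTER_NEAREST)
im=cv2.imread("pics/b_side.png")
b=cv2.resize(im[170:210,290:330],None,fx=7,fy=7,interpolation=cv2.INTER_NEAREST)
import numpy as np
o=np.zeros((420,780,3),np.uint8);o[:420,:490]=a;o[:280,500:780]=b
cv2.imwrite("pics/b_zoom.png",o)
```

```text
(no output)
```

View pics/b_zoom.png

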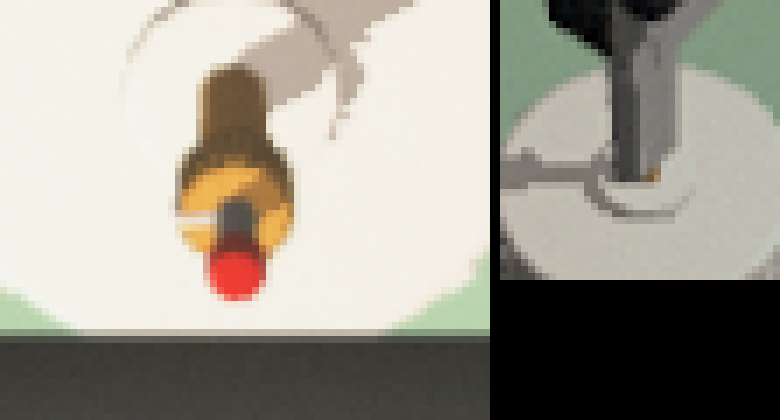

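The zoom shows the nut top ellipse centred at about (323.7,270.3), the red tip top at (323.7,279.4) and the neck base at (323.1,253.9). A white mark on the nut points to image left.

Run:
```python
from h import *
c=camera("wrist")
def atz(uv,z): o,d=ray(uv,c); return o+d*(z-o[2])/d[2]
b=atz((323.2,253.9),155); print("base",b)
from scipy.optimize import minimize_scalar
for nm,uv,nom in(("redtop",(323.7,279.4),60),("nuttop",(323.7,270.3),42.3)):
    f=lambda h:np.linalg.norm(proj(b+[0,0,h],c)-uv)
    r=minimize_scalar(f,bounds=(20,80),method="bounded");print(nm,r.x,"nominal",nom,"res px",r.fun)
for h in(0,30,42,53,60): print(h,proj(b+[0,0,h],c))
# red centroids in the pictures
for n in("a_wrist","b_wrist"):
    hsv=cv2.cvtColor(cv2.imread(f"pics/{n}.png"),cv2.COLOR_BGR2HSV)
    m=((hsv[...,0]<6)|(hsv[...,0]>174))&(hsv[...,1]>200)&(hsv[...,2]>200)
    m[:,:280]=0;m[:,370:]=0
    y,x=np.nonzero(m);print(n,x.mean(),y.mean(),len(x))
p=cv2.imread("pics/top0.png")
cams=camera("side"),camera("top")
for n,cc in zip(("side0","top0"),cams):
    hsv=cv2.cvtColor(cv2.imread(f"pics/{n}.png"),cv2.COLOR_BGR2HSV)
    u=proj(np.r_[550,21.5,213],cc);x0,y0=int(u[0]),int(u[1]);print(n,u)
    q=hsv[y0-8:y0+9,x0-8:x0+9].astype(int); m=((q[...,0]<9)|(q[...,0]>172))&(q[...,1]>150)&(q[...,2]>120)
    y,x=np.nonzero(m);print(x.mean()+x0-8,y.mean()+y0-8,len(x))
```

```text
base [550.20593913  21.89264929 155.        ]
redtop 57.344082891176605 nominal 60 res px 0.15505232088268922
nuttop 39.34879943286614 nominal 42.3 res px 0.07865259591587934
0 [323.2 253.9]
30 [323.51116065 266.0119743 ]
42 [323.65394251 271.56977955]
53 [323.79579719 277.09149385]
60 [323.89214537 280.841861  ]
a_wrist nan nan 0
b_wrist 324.0 281.0 2
side0 [309.17211824 179.86202669]
309.5 179.5 4
top0 [338.14573732 179.11691641]
337.6666666666667 178.88888888888889 9<stdin>:15: RuntimeWarning: Mean of empty slice.
  ret = ret.dtype.type(ret / rcount)
```

Emit:
send_rows(series=[[[-28,13,0],0,-0.5],[[-29,13,0],0,0],[[0,0,-20],0,0.3],[[0,0,-40],0,0.3],[[0,0,-25],0,0.3],[[0,0,-15],0,0.3],[[0,0,0],0,0.3],[[0,0,0],0,0.3],[[0,0,0],0,0.3]])

```text
clock: 4.95
eef_pos: [551.3, 21.8, 269.0]
eef_rot: [-3.141, -0.002, -0.479]
wrist_force: [0.3, -0.4, 0.1]
finger_gap: 33.2
finger_force: 0.0
```

```bash
python3 look.py c wrist
python3 - <<'E'
import cv2
im=cv2.imread("pics/c_wrist.png")
cv2.imwrite("pics/c_crop.png",cv2.resize(im[130:330,200:440],None,fx=3,fy=3,interpolation=cv2.INTER_NEAREST))
E
```

```text
4.95 [551.3  21.8 269. ] [-3.141e+00 -2.000e-03 -4.790e-01] j [-0.03  0.33  1.56  0.    1.25  2.02] F [ 0.3 -0.4  0.1] M [0.09 0.01 0.03] 33.2 0.0
wrist cam [[612.99, -10.08, 350.9], [-0.2, 0.11, -0.97]] 279
wrist vb 0.79 [551.8  23.9 155.6] [318. 232.]
wrist nut 0.61 306 334 236 263 554
wrist pin 0.77 307 334 237 274 815
```

View pics/c_crop.png

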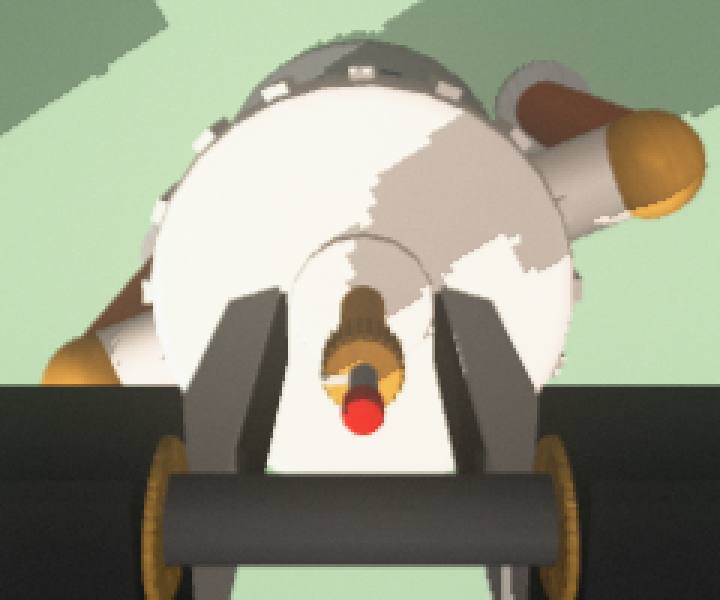

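The nut sits centred between the pads: the finger edges are at 287 and 433 in the crop, and the nut spans 321–405. I'll recompute the height from this closer view.

Run:
```python
from h import *
from scipy.optimize import least_squares
c=camera("wrist")
# crop px -> image: /3 + (200,130)
ob={"base":((120.9+200),304/3+130),"nut":(121+200,371/3+130),"red":(121+200,416/3+130)}
o,d=ray(ob["base"],c);b=o+d*(155-o[2])/d[2];print(b)
for k in("nut","red"):
    r=least_squares(lambda h:proj(b+[0,0,h[0]],c)-ob[k],[40]);print(k,r.x,r.fun)
r=least_squares(lambda p:np.r_[proj([p[0],p[1],155],c)-ob["base"],proj([p[0],p[1],155+42.2+p[2]],c)-ob["nut"],proj([p[0],p[1],215+p[2]],c)-ob["red"]],[550,22,0]);print(r.x,r.fun)
T=np.array(c["camera_from_world"]);print(proj([551.3,21.8,190.6],c))
```

```text
[550.59821627  21.5851485  155.        ]
nut [39.68042563] [ 0.05114479 -0.00034613]
red [58.93682774] [ 0.15265688 -0.00103315]
[550.67825315  21.59566391  -1.49423216] [-0.0623257  -0.08480997 -0.02110987  0.61079265  0.0641153  -0.49101448]
[320.19850991 250.11440954]
```

Emit:
send_rows(series=[[[-0.5,0,-1],0,0.45],[[0,0,0],0,0.6],[[0,0,0],0,0.75],[[0,0,0],0,1],[[0,0,0],0,1],[[0,0,0],0,1],[[0,0,0],0,1]], squeeze=20)

```text
clock: 5.9
eef_pos: [550.5, 21.9, 266.8]
eef_rot: [3.142, 0.0, -0.479]
wrist_force: [-0.2, -0.4, -0.5]
finger_gap: 15.5
finger_force: 20.0
```

Emit:
send_rows(series=[[[0,0,0.1],3,1],[[0,0,0.2],6,1],[[0,0,0.2],6,1],[[0,0,0.2],6,1],[[0,0,0.2],6,1],[[0,0,0.1],3,1],[[0,0,0],0,1]])

```text
clock: 6.6
eef_pos: [550.5, 21.9, 267.8]
eef_rot: [-3.141, -0.0, 0.045]
wrist_force: [0.9, 1.6, -0.4]
finger_gap: 15.3
finger_force: 20.0
```

```bash
python3 look.py d wrist
python3 - <<'E'
import cv2
im=cv2.imread("pics/d_wrist.png")
cv2.imwrite("pics/d_crop.png",cv2.resize(im[210:300,280:370],None,fx=6,fy=6,interpolation=cv2.INTER_NEAREST))
E
```

```text
6.6 [550.5  21.9 267.8] [-3.141 -0.     0.045] j [-0.03  0.33  1.56  0.    1.25  1.5 ] F [ 0.9  1.6 -0.4] M [ 0.25 -0.03 -0.04] 15.3 20.0
wrist cam [[620.04, 25.13, 349.57], [-0.23, -0.01, -0.97]] 279
wrist nut 0.64 307 332 235 263 510
wrist pin 0.85 307 332 236 273 780
```

View pics/d_crop.png

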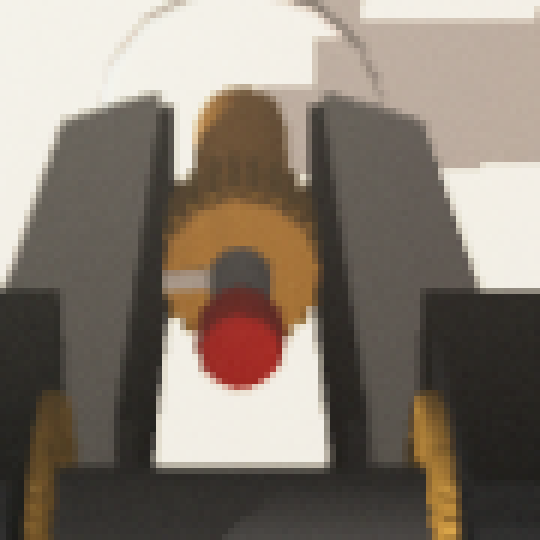

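The white mark is still at the left of the gripper, so the nut turned with it and did not slip. I'll continue.

Emit:
send_rows(series=[[[0,0,0.2],5,1],[[0,0,0.3],8,1],[[0,0,0.2],8,1],[[0,0,0.3],8,1],[[0,0,0.3],8,1],[[0,0,0.3],8,1],[[0,0,0.3],8,1],[[0,0,0.2],8,1],[[0,0,0.3],8,1],[[0,0,0.3],8,1],[[0,0,0.3],8,1],[[0,0,0.2],5,1]])

```text
clock: 8.0
eef_pos: [550.3, 22.1, 270.9]
eef_rot: [-3.141, -0.001, 1.62]
wrist_force: [-0.9, 2.3, -0.1]
finger_gap: 15.3
finger_force: 20.0
```

```bash
python3 look.py e wrist
python3 - <<'E'
import cv2
im=cv2.imread("pics/e_wrist.png")
cv2.imwrite("pics/e_crop.png",cv2.resize(im[210:300,280:370],None,fx=6,fy=6,interpolation=cv2.INTER_NEAREST))
E
```

```text
8.0 [550.3  22.1 270.9] [-3.141e+00 -1.000e-03  1.620e+00] j [-0.03  0.33  1.56  0.    1.25 -0.08] F [-0.9  2.3 -0.1] M [ 0.5   0.22 -0.09] 15.3 20.0
wrist cam [[547.23, 91.41, 352.72], [0.01, -0.23, -0.97]] 279
wrist vb 0.66 [550.1  25.3 152.5] [319. 225.]
wrist nut 0.7 307 333 236 263 513
wrist pin 0.56 306 332 236 270 737
```

View pics/e_crop.png

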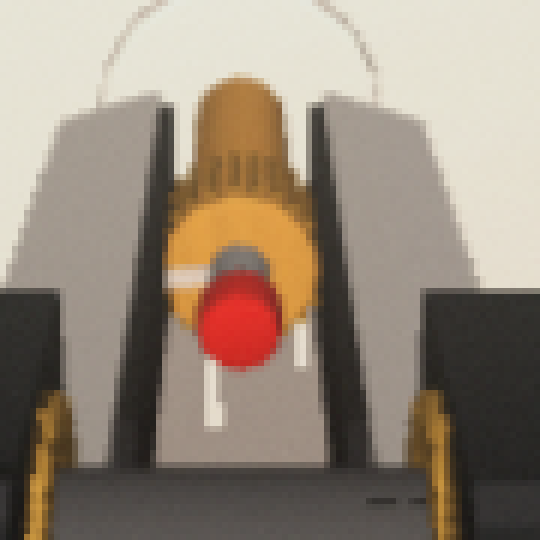

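Emit:
send_rows(series=[[[0,0,0.2],6,1],[[0,0,0.3],8,1],[[0,0,0.3],8,1],[[0,0,0.3],8,1],[[0,0,0.3],8,1],[[0,0,0.2],6,1]])

```text
clock: 8.8
eef_pos: [550.3, 22.0, 272.4]
eef_rot: [-3.141, -0.001, 2.386]
wrist_force: [-3.6, 3.2, -0.2]
finger_gap: 15.0
finger_force: 20.0
```

```bash
python3 -c "
from h import *
s=read_state();print(s['eef_rot'],s['moment'],s['wrist_force'],s['eef_pos'])"
```

```text
[-3.14117559e+00 -8.11503339e-04  2.38566428e+00] [ 0.63464334  0.46521882 -0.08950273] [-3.58435306  3.21019308 -0.15225849] [550.26041493  21.98202432 272.44546312]
```

Emit:
send_rows(series=[[[0,0,0.1],3,1],[[0,0,0.1],3,1],[[0,0,0.1],3,1],[[0,0,0],0,1]])

```text
clock: 9.2
eef_pos: [550.3, 21.9, 272.8]
eef_rot: [-3.141, -0.001, 2.539]
wrist_force: [-3.6, 2.7, -0.4]
finger_gap: 15.2
finger_force: 20.0
```

```bash
python3 -c "
from h import *
s=read_state();print(s['eef_rot'],s['moment'],s['wrist_force'],s['eef_pos'])"
```

```text
[-3.14129086e+00 -7.43231381e-04  2.53858051e+00] [ 0.594093    0.61385678 -0.06657005] [-3.63709601  2.66383603 -0.41581196] [550.27805604  21.94157899 272.76806664]
```

Emit:
send_rows(series=[[[0,0,0.1],3,1],[[0,0,0.1],3,1],[[0,0,0.1],3,1],[[0,0,0],0,1]])

```text
clock: 9.6
eef_pos: [550.5, 21.8, 273.0]
eef_rot: [-3.141, -0.0, 2.695]
wrist_force: [-1.6, 1.0, -1.6]
finger_gap: 15.3
finger_force: 20.0
```

```bash
python3 look.py f wrist
python3 - <<'E'
import cv2
im=cv2.imread("pics/f_wrist.png")
cv2.imwrite("pics/f_crop.png",cv2.resize(im[210:300,280:370],None,fx=6,fy=6,interpolation=cv2.INTER_NEAREST))
E
```

```text
9.6 [550.5  21.8 273. ] [-3.141 -0.     2.695] j [-0.03  0.33  1.56 -0.    1.26 -1.15] F [-1.6  1.  -1.6] M [ 0.34  0.07 -0.05] 15.3 20.0
wrist cam [[488.17, 51.82, 354.81], [0.21, -0.1, -0.97]] 279
wrist vb 0.87 [550.7  21.5 153.4] [319. 228.]
wrist nut 0.57 307 333 234 263 548
wrist pin 0.67 307 331 235 268 690
```

View pics/f_crop.png

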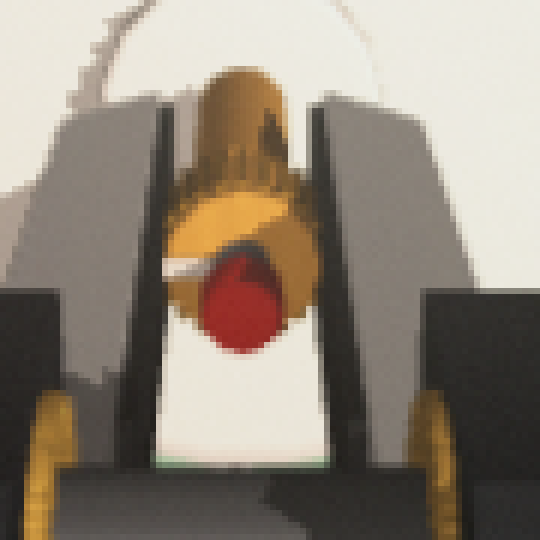

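The mark still sits left of centre in the gripper. The commanded turn is now 3.17 rad. I'll measure the mark's world angle in the pictures to confirm the nut reached its stop.

```bash
cat > mark.py <<'E'
from h import *
from scipy.spatial.transform import Rotation as R
def P(pos,rot):
    T=np.eye(4);T[:3,:3]=R.from_euler("xyz",rot).as_matrix();T[:3,3]=pos;return T
def mark(img,C,c,z,x=550.5,y=21.8,rs=(5.2,7)):
    hsv=cv2.cvtColor(img,cv2.COLOR_BGR2HSV).astype(float)
    cc=dict(c);cc["camera_from_world"]=C
    ang=np.radians(np.arange(0,360,2));sc=[]
    for a in ang:
        q=[proj([x+r*np.cos(a),y+r*np.sin(a),z],cc) for r in np.linspace(*rs,6)]
        u=np.array(q,np.float32)
        sc.append(cv2.remap(hsv[...,1].astype(np.float32),u[None,:,0],u[None,:,1],cv2.INTER_LINEAR).mean())
    sc=np.array(sc);i=sc.argsort()[:6]
    return [(int(np.degrees(ang[j])),int(sc[j])) for j in i]
E
python3 - <<'E'
from mark import *
c=camera("wrist");s=read_state();cz=np.array(c["camera_from_world"])
K=cz@P(s["eef_pos"],s["eef_rot"])
for n,pos,rot,z in(("b",[607.6,-4.2,369.2-1.5],[-3.141,-.002,-.48],195),("c",[551.3,21.8,268.5],[-3.141,-.002,-.479],195),("d",[550.5,21.9,267.8],[-3.141,0,.045],196.1),("e",[550.3,22.1,271],[-3.141,-.001,1.62],199.2),("f",[550.5,21.8,273],[-3.141,0,2.695],201)):
    C=K@np.linalg.inv(P(pos,rot))
    for dz in(0,1.5): print(n,round(np.degrees(rot[2])),dz,mark(cv2.imread(f"pics/{n}_wrist.png"),C,c,z+dz))
E
```

```text
b -28 0 [(74, 42), (72, 45), (76, 49), (70, 56), (78, 59), (68, 67)]
b -28 1.5 [(66, 38), (68, 46), (64, 48), (70, 56), (62, 59), (72, 66)]
c -27 0 [(80, 25), (78, 28), (82, 30), (76, 32), (74, 38), (84, 42)]
c -27 1.5 [(74, 26), (72, 28), (76, 31), (70, 32), (68, 39), (66, 45)]
d 3 0 [(110, 46), (108, 47), (112, 50), (106, 50), (104, 56), (114, 59)]
d 3 1.5 [(104, 46), (102, 47), (100, 48), (106, 50), (98, 55), (108, 61)]
e 93 0 [(194, 44), (192, 45), (190, 49), (196, 49), (188, 54), (198, 57)]
e 93 1.5 [(188, 44), (186, 44), (184, 49), (190, 51), (182, 53), (192, 59)]
f 154 0 [(248, 39), (250, 39), (252, 40), (246, 43), (254, 46), (244, 49)]
f 154 1.5 [(242, 39), (244, 40), (246, 41), (239, 42), (248, 48), (238, 48)]
```

Emit:
send_rows(series=[[[0,0,0],4,1],[[0,0,0.1],4,1],[[0,0,0.1],4,1],[[0,0,0],0,1]], squeeze=25)

```text
clock: 10.25
eef_pos: [550.6, 21.8, 273.2]
eef_rot: [-3.142, 0.0, 2.907]
wrist_force: [1.1, 1.3, -4.1]
finger_gap: 14.7
finger_force: 25.0
```

```bash
python3 look.py g wrist;python3 - <<'E'
from mark import *
c=camera("wrist");im=c["color"]
for z in(201,202.5): print(mark(im,np.array(c["camera_from_world"]),c,z))
E
```

```text
10.25 [550.6  21.8 273.2] [-3.142  0.     2.907] j [-0.03  0.33  1.56 -0.    1.26 -1.36] F [ 1.1  1.3 -4.1] M [ 0.31 -0.41  0.11] 14.7 25.0
wrist cam [[483.36, 38.01, 354.97], [0.23, -0.05, -0.97]] 279
wrist vb 0.88 [551.9  23.6 153.9] [322. 228.]
wrist nut 0.76 306 332 233 262 553
wrist pin 0.71 306 333 234 268 771
[(244, 47), (246, 49), (242, 50), (248, 52), (239, 56), (250, 60)]
[(238, 48), (239, 48), (236, 51), (242, 52), (234, 56), (244, 63)]
```

The gripper turned 12° further while the mark stayed at about 245°, so the nut is on its end stop. I'll release it, rise and close the fingers for pressing.

Emit:
send_rows(series=[[[0,0,0],0,0.4],[[0,0,0],0,0.2],[[0,0,0],0,0.2],[[0,0,0],0,0.2],[[0,0,15],0,0.2],[[0,0,30],0,0.2],[[0,0,15],0,0.2],[[0,0,0],0,1],[[0,0,0],0,1],[[0,0,0],0,1],[[0,0,0],0,1],[[0,0,0],0,1]], squeeze=20)

```text
clock: 11.7
eef_pos: [550.4, 21.8, 332.8]
eef_rot: [-3.141, -0.001, 2.907]
wrist_force: [0.2, 0.7, -0.4]
finger_gap: 1.6
finger_force: 0.0
```

```bash
python3 look.py i wrist side top;python3 - <<'E'
from mark import *
c=camera("wrist");im=c["color"];C=np.array(c["camera_from_world"])
for z in(201,202.5): print(mark(im,C,c,z))
cv2.imwrite("pics/i_crop.png",cv2.resize(im[200:300,260:380],None,fx=6,fy=6,interpolation=cv2.INTER_NEAREST))
for z in (155,201.5,213): print(z,proj([550.5,21.8,z],c))
E
```

```text
11.7 [550.4  21.8 332.8] [-3.141e+00 -1.000e-03  2.907e+00] j [-0.03  0.28  1.48 -0.    1.39 -1.36] F [ 0.2  0.7 -0.4] M [ 0.06 -0.16 -0.01] 1.6 0.0
wrist cam [[483.28, 38.06, 414.59], [0.22, -0.05, -0.97]] 279
wrist vb 0.78 [552.1  25.3 152.7] [323. 208.]
wrist nut 0.68 309 330 209 225 246
wrist pin 0.53 310 330 210 227 276
side vb 0.96 [549.5  22.9 157.4] [310. 194.]
side nut 0.57 308 312 183 186 19
side pin 0.61 307 313 179 187 41
top vb 0.84 [549.9  20.7 155.5] [337. 182.]
[(316, 30), (314, 31), (312, 31), (318, 31), (310, 31), (320, 32)]
[(318, 30), (316, 30), (310, 30), (312, 30), (314, 30), (308, 31)]
155 [319.20430899 207.44068934]
201.5 [319.15459538 222.32112539]
213 [319.13904927 226.9744357 ]
```

View pics/i_crop.png

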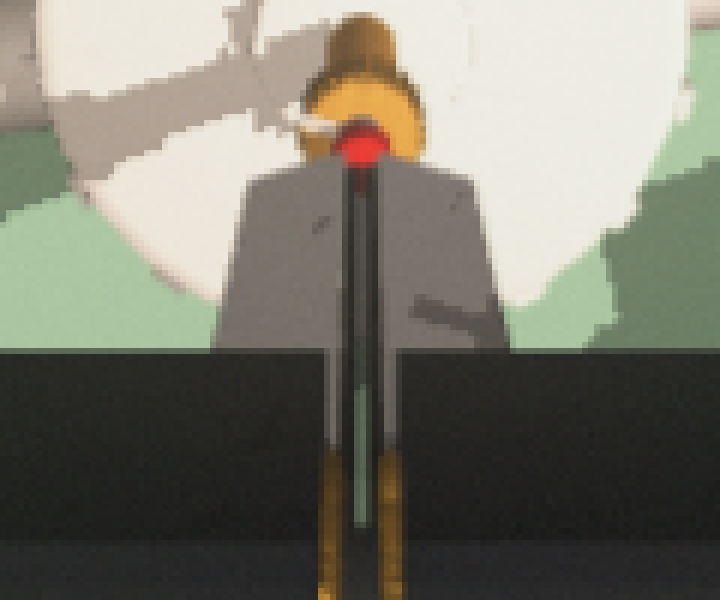

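The pin tip (363,150) is in line with the closed finger gap (362), so I can descend. First to just above the tip, then in small steps watching the force.

Emit:
send_rows(series=[[[0,0,-8],0,1],[[0,0,-8],0,1],[[0,0,-2],0,1],[[0,0,0],0,1],[[0,0,0],0,1]])

```text
clock: 12.85
eef_pos: [550.5, 21.9, 315.5]
eef_rot: [3.142, 0.0, 2.907]
wrist_force: [0.3, 0.8, 1.1]
finger_gap: 0.6
finger_force: 0.0
```

Emit:
send_rows(series=[[[0,0,-1],0,1],[[0,0,-1],0,1],[[0,0,0],0,1],[[0,0,0],0,1]])

```text
clock: 13.25
eef_pos: [550.5, 21.9, 313.4]
eef_rot: [-3.142, 0.0, 2.907]
wrist_force: [0.4, -0.1, -0.1]
finger_gap: 0.4
finger_force: 0.0
```

Emit:
send_rows(series=[[[0,0,-1],0,1],[[0,0,0],0,1],[[0,0,0],0,1]])

```text
clock: 13.55
eef_pos: [550.4, 21.9, 312.4]
eef_rot: [-3.142, -0.0, 2.907]
wrist_force: [0.7, 0.8, 0.2]
finger_gap: 0.5
finger_force: 0.0
```

Emit:
send_rows(series=[[[0,0,-1],0,1],[[0,0,0],0,1],[[0,0,0],0,1]])

```text
clock: 13.85
eef_pos: [550.5, 21.9, 311.6]
eef_rot: [3.142, 0.0, 2.907]
wrist_force: [-0.2, 0.1, 2.2]
finger_gap: 0.6
finger_force: 1.2
```

Emit:
send_rows(series=[[[0,0,-1],0,1],[[0,0,0],0,1],[[0,0,0],0,1]])

```text
clock: 14.15
eef_pos: [550.5, 21.9, 310.6]
eef_rot: [3.142, 0.0, 2.907]
wrist_force: [-0.2, -0.8, 3.7]
finger_gap: 0.7
finger_force: 2.1
```

Emit:
send_rows(series=[[[0,0,-1],0,1],[[0,0,0],0,1],[[0,0,0],0,1]])

```text
clock: 14.45
eef_pos: [550.5, 21.9, 309.6]
eef_rot: [3.142, 0.0, 2.907]
wrist_force: [-0.5, -0.5, 4.8]
finger_gap: 0.2
finger_force: 2.7
```

Emit:
send_rows(series=[[[0,0,-1],0,1],[[0,0,-0.5],0,1],[[0,0,0],0,1]])

```text
clock: 14.75
eef_pos: [550.5, 21.9, 308.3]
eef_rot: [3.141, 0.001, 2.907]
wrist_force: [-1.1, 0.6, 7.7]
finger_gap: 0.7
finger_force: 3.6
```

Emit:
send_rows(series=[[[0,0,-0.5],0,1],[[0,0,0],0,1],[[0,0,0],0,1]])

```text
clock: 15.05
eef_pos: [550.5, 21.9, 307.9]
eef_rot: [3.141, 0.001, 2.907]
wrist_force: [-1.1, 0.2, 8.0]
finger_gap: 0.5
finger_force: 3.9
```

Emit:
send_rows(series=[[[0,0,-0.5],0,1],[[0,0,0],0,1],[[0,0,0],0,1]])

```text
clock: 15.35
eef_pos: [550.6, 21.9, 307.6]
eef_rot: [3.141, 0.001, 2.907]
wrist_force: [-0.9, 0.1, 9.2]
finger_gap: 0.6
finger_force: 4.5
```

Emit:
send_rows(series=[[[0,0,-0.2],0,1],[[0,0,0],0,1],[[0,0,0],0,1]])

```text
clock: 15.65
eef_pos: [550.6, 21.9, 307.6]
eef_rot: [3.141, 0.001, 2.907]
wrist_force: [-1.7, -0.5, 10.9]
finger_gap: 0.5
finger_force: 5.2
```

Emit:
send_rows(series=[[[0,0,-0.2],0,1],[[0,0,0],0,1],[[0,0,0],0,1]])

```text
clock: 15.95
eef_pos: [550.6, 21.9, 307.5]
eef_rot: [3.141, 0.001, 2.907]
wrist_force: [-2.3, 0.4, 12.4]
finger_gap: 0.1
finger_force: 5.8
```

The pin is on its stop: z has stalled and the force is 12.4 N. I'll hold it there for over 2 s.

Emit:
send_rows(series=[[[0,0,0],0,1],[[0,0,0],0,1],[[0,0,0],0,1],[[0,0,0],0,1],[[0,0,0],0,1],[[0,0,0],0,1],[[0,0,0],0,1],[[0,0,0],0,1]])

```text
clock: 16.75
eef_pos: [550.6, 21.9, 307.5]
eef_rot: [3.141, 0.002, 2.907]
wrist_force: [-2.7, 0.1, 12.0]
finger_gap: 0.7
finger_force: 5.8
```

Emit:
send_rows(series=[[[0,0,0],0,1],[[0,0,0],0,1],[[0,0,0],0,1],[[0,0,0],0,1],[[0,0,0],0,1],[[0,0,0],0,1],[[0,0,0],0,1],[[0,0,0],0,1],[[0,0,0],0,1],[[0,0,0],0,1],[[0,0,0],0,1],[[0,0,0],0,1]])

```text
clock: 17.95
eef_pos: [550.6, 21.9, 307.5]
eef_rot: [3.141, 0.002, 2.907]
wrist_force: [-2.6, -0.0, 11.3]
finger_gap: 0.1
finger_force: 5.8
```

Emit:
send_rows(series=[[[0,0,0],0,1],[[0,0,0],0,1],[[0,0,0],0,1],[[0,0,0],0,1],[[0,0,0],0,1],[[0,0,0],0,1],[[0,0,0],0,1],[[0,0,0],0,1]])

```text
clock: 18.75
eef_pos: [550.6, 21.9, 307.5]
eef_rot: [3.141, 0.001, 2.907]
wrist_force: [-2.3, 0.1, 10.6]
finger_gap: 0.5
finger_force: 5.8
```

Held for 2.8 s. I'll lift straight up and check.

Emit:
send_rows(series=[[[0,0,2],0,1],[[0,0,3],0,1],[[0,0,5],0,1],[[0,0,20],0,1],[[0,0,40],0,1],[[0,0,30],0,1],[[0,0,0],0,1],[[0,0,0],0,1]])

```text
clock: 19.55
eef_pos: [550.4, 21.8, 406.1]
eef_rot: [-3.142, -0.0, 2.907]
wrist_force: [0.2, -0.1, -0.9]
finger_gap: 0.4
finger_force: 0.0
```

Run:
```python
from mark import *
c=camera("wrist");im=c["color"];C=np.array(c["camera_from_world"])
cv2.imwrite("pics/k_crop.png",cv2.resize(im[170:270,260:380],None,fx=6,fy=6,interpolation=cv2.INTER_NEAREST))
for z in (155,201.5,213): print(z,proj([550.5,21.8,z],c))
for z in(201,202.5): print(mark(im,C,c,z))
for r in regions_of("pin",c)[:1]:
    y,x=np.nonzero(r["mask"]);print(x.min(),x.max(),y.min(),y.max())
```

```text
155 [319.27624463 192.19560217]
201.5 [319.24696861 201.16383967]
213 [319.23829033 203.82229351]
[(238, 54), (239, 56), (236, 56), (242, 57), (244, 59), (234, 63)]
[(236, 55), (234, 55), (238, 57), (239, 58), (232, 60), (242, 63)]
```

View pics/k_crop.png

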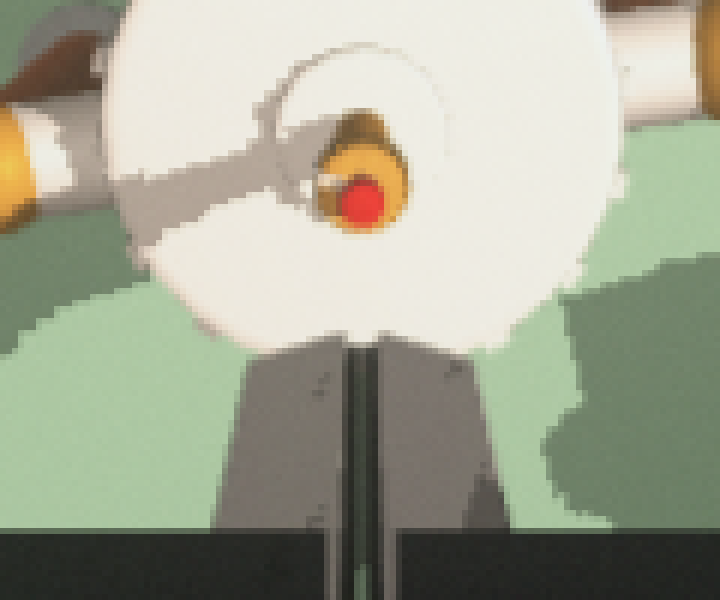

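The pin tip is at (320.5,203.8), matching its rest height of 213 mm. The nut mark is still at about 240°, and the gripper is clear. I'll hand in.

```bash
python3 -c "
from cell import *
print(sign_off())"
```

```text
the job is handed in; nothing more can be done
None
```

The filter is bled and the job handed in: I unscrewed the nut to its end stop, held the pin on its stop for 2.8 s at 10.6–12.4 N, let it spring back up, and the arm touched nothing else.

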